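# Close the nut grinder's bayonet lid to the pulse mark and hold it

### The arm

A 6-joint arm with a two-finger parallel gripper is mounted at the origin on the work surface. World frame = base frame: x ahead of the robot, y to its left, z up, the work surface at z = 0. Lengths are in m, angles in rad, forces in N, time in s.
With the tool pointing down it reaches from about 0.35 to 0.975 m from the base axis. Payload 4.9 kg.
Tool frame: the origin (TCP) lies at the very end of the fingers, on their centre line; the grasp point (between the pads) lies 19 mm behind it; z points along the fingers, y is the direction in which the jaws open and shut (so a half turn about z gives the same grasp; the last joint's range is limited). The gripper opens to 85 mm and grips with 20 to 120 N. Pads are 22 mm wide; open, the fingers measure 114 mm over their backs; the gripper's body (76 mm by 85 mm) begins 54 mm behind the grasp point. The pads swing forward as they close: fully open they stand 13 mm farther back than shut.
Start: joints at [-1.282, 0.053, 1.613, -0, 1.476, -0.119], TCP at [0.248, -0.574, 0.231] pointing down, gripper open.
Joint ranges: [-3.01, 3.01], [-1.01, 2.22], [0.06, 2.58], [-1.02, 4.17], [0.09, 2.62], [-3.14, 3.14]. Speed limits (rad/s): [2.57, 2.57, 3.14, 3.14, 3.14, 3.14].

### API

Orientations are given as a 3x3 rotation matrix whose columns are the frame's x, y, z axes.
In Python, from workcell import arm, snapshot, calibration gives the robot as it stands. The module is installed in compiled form; this text tells all that it offers.
- The arm moves only by the tool play_rows, never from a script. Its arguments are lists of equal length, an entry for each row: "angular": the turn, a rotation vector about the tool's x, y, z in units of pi rad (1.0 is pi rad), a list of three; "dp": the shift along the tool's x, y, z in units of 0.6 m (1.0 is 0.6 m), a list of three; "claw": the opening, from 0 (shut) to 1 (fully open). A call has 1 to 8 rows; each row is the pose to reach, as a shift and turn from the pose commanded when the call began, along the tool's axes at that moment, turning the shorter way round; what a row does not reach only later rows make up. A row lasts 1/8 s, in which the tool goes at most 62.5 mm and 10.7 degrees, less where a joint would pass 70% of its speed; a pose out of reach is approached as far as the arm can. A call with a number of a shift or a turn outside -1 to 1 is refused whole. A call with a gripper value outside its range is refused whole. The fingers move at their own pace and stop on an object; "newtons" is the grip in N (left out, the last holds). Time passes only in rows, so rows that repeat a pose let the fingers close. It gives the time, the measured TCP pose, the force and the opening at its end, in the units of the state.
- arm.get_state(): the state, without advancing time (a new reading comes with each control period).
- snapshot(name): name is "scene" or "top" or "wrist"; returns (picture, depth): 420x560x3 uint8, red, green, blue; 420x560 float32, m along the optical axis (not along the pixel's ray), 0 where there is no reading.
- calibration(name): a dict with "fovy" (degrees; the focal length in pixels is half the picture's height over the tangent of half this angle, whatever the lens; pixels are square), "cx", "cy" (the principal point, pixels), "R" (3x3) and "t" (3): a world point X has camera coordinates R X + t; the wrist camera has in their place "hand_eye" (4x4, takes a point from camera to tool coordinates, whose origin is the TCP and whose axes are the flange's). Camera axes: x right, y down, z forward; pixel columns grow to the right and rows downward; lengths in m; the calibration is good to about 2 mm. A picture is of the moment at which its call begins: read the wrist's pose just before it. calibration takes no time and is no camera call.
- arm.close_job(): hands the job in, once; it reports no verdict.
The state is a dict: "time": time; "joint_pos": joint angles; "qd": joint speeds; "joint_efforts": joint torques, N m; "ee_pos": TCP position; "tcp_rot": TCP orientation; "contact_force": force on the tool from outside, world axes, zero at the start; "moment": the same for the moment, N m; "width": finger opening in m.
Only numpy, scipy, OpenCV 4.12 (cv2) and the standard library are available. Lean on these libraries where they do the work, as an engineer would, in place of code of your own. Each camera call takes 0.05 s, during which the arm holds its last target. There are 200 camera calls.

### The job

The hazelnuts in the grinder want a coarse chop on pulse: pick up the lid by its black grip and lower it into the grinder's mouth, white pointers at the white marks, until both lugs are through the slots and it sits fully down. Then twist it clockwise against its return spring until the pointers stand at the orange pulse marks, half-way to the red lock marks, without going on towards the lock click. Finish while holding it there, gripped and still (let go, it springs back), and leave the jar, the cup and the price card where they stand.

Things in the scene. Friction and masses are not known exactly. Their poses are not given: they have to be found in the camera images.
- lid: Loose grey plastic lid, 150 g. Origin: centre of its underside; x along its grip fin, z up. A skirt 76 mm across, 0 to 12.5 mm up; a flange 100 mm across, 12.5 to 17.5 mm up, its shallow dome to 20 mm; on it the fin. A white pointer on the flange at each end of the fin. Alike after a half turn: it fits either way round. It starts standing on its skirt on the counter.
- lid_grip (a point): Centre of the lid's black grip fin, half-way up it, on the lid's axis, 33 mm above the lid's underside; axes as the lid's. The fin is 60 mm long (x), 18 mm thick (y, flat parallel sides) and 32 mm tall (17.5 to 49.5 mm above the underside).
- lid_lug (a point): Middle of one of the lid's two lugs, at the foot of the skirt at +x (the other at -x), in line with the fin, under the pointers; 3 mm above the lid's underside. Each is 10 mm wide, 6 mm high and reaches to 46.5 mm from the axis.
- grinder: Fixed round nut grinder, 150 mm tall, black foot 132 mm across, aluminium body and dark collar 120 mm across, hazelnuts in its bowl. Origin: centre of its underside. On the steel collar's rim are painted marks, on both sides alike: white (open) at the slots, orange (pulse) and red (lock).
- mouth (a point): Centre of the grinder's mouth, at the collar's top face, 150 mm above the counter; z up, x through a slot. Opening 79 mm across; two slots for the lugs at +x and -x, 16 mm wide, out to 49 mm from the axis; lip 5 mm thick, below it a channel 9 mm high where the lugs turn. With the lid fully down, its flange on the collar, lid_grip is 20.5 mm above this point.
- pulse_mark (a point): An orange mark on the collar's rim, 56 mm from the axis, 30 degrees clockwise (seen from above) from the slot and white mark at mouth's +x. The red lock mark is 60 degrees clockwise. The same three marks are repeated half a turn round. A stop bars anticlockwise turning from open.
- switch_ring (a joint): Hidden sprung ring that the lugs push round clockwise, rad. 0: at rest. The lid turns 5 degrees freely, then carries it: about 0.44 at the orange mark, 0.995 at the end stop past red. Its spring (0.10 N m at 0, 0.19 at orange) turns the lid back if let go. Sprung detent balls are felt from about 4 degrees past orange and click behind the lugs at red, locking the lid.
- jar_mid (a point): Bystander: loose amber glass jar with a brass cap, 72 mm across, 115 mm tall. The point is half-way up it.
- cup_mid (a point): Bystander: loose white coffee cup, 64 mm across, 58 mm tall. The point is half-way up it.
- card_mid (a point): Bystander: loose brass-framed price card on its foot, 70 mm wide (y), 36 mm deep, 96 mm tall. The point is 44 mm above the counter.
There are look-alikes about, which are no part of the job. What is shaped like the lid but pink, purple or turquoise is not meant.

How it is judged:
On the way, in this order (a step that is already met when the one before it is completed fails the run):
1. the lid sits fully down in the mouth, lugs through the slots, not yet twisted (z of lid_grip in the frame of mouth between 0.016 and 0.0235 m and horizontal distance between lid_grip and mouth below 0.005 m and angle between lid_grip's own z axis and vertical below 0.09 rad and value of joint switch_ring below 0.15 rad and angle between the x axis of lid_grip and the x axis of mouth, either way round below 0.25 rad), for 0.1 s.
2. the lid, gripped, is twisted clockwise to the orange pulse mark and held there (z of lid_grip in the frame of mouth between 0.016 and 0.0235 m and horizontal distance between lid_grip and mouth below 0.005 m and angle between lid_grip's own z axis and vertical below 0.09 rad and angle between the x axis of lid_grip and the x axis of mouth, either way round between 0.384 and 0.663 rad and value of joint switch_ring between 0.25 and 0.62 rad and contact force between the fingers and lid above 2 N), for 0.3 s.
At the end, for the whole second after the job is handed in: The lid is fully down in the mouth (3 mm in height, 5 mm off centre, 5 degrees of tilt), twisted clockwise to within 8 degrees of the orange mark (30 degrees), the switch ring at 0.25 to 0.62 rad, held still in the fingers with over 2 N (all of step 2 and angular speed of lid below 0.4 rad/s and linear speed of lid below 0.02 m/s); the arm keeps its last pose, push and grip.
It fails at once if the lid is twisted on towards the lock click (more than about 50 degrees) (value of joint switch_ring above 0.8 rad).
It fails at once if the jar, the cup or the price card is moved more than 20 mm (distance of any of jar_mid, cup_mid, card_mid from where it was at the start of the episode above 0.02 m).
It also fails if it takes over 48 s, if anything falls off the work surface, if the arm or the gripper's body presses on something with over 40 N, if the wrist force passes 120 N, or if a joint passes its speed limit or range.

## Working session

There is one attempt and no reset: what is moved stays moved. The work goes in short steps, Python scripts to look and compute and a tool call to move; the robot and the scene stay as the last step left them, time stands still between calls to the robot, and variables do not carry over. Pictures are saved under pics/ and viewed, about 8 in all and at most 12, crops included, and the job is handed in when it is done.

Besides the shell and the picture viewer there is one more tool, called after ">>>" by a JSON object that holds its "op" and its "data". play_rows: Moves the arm, as the interface text tells. Its arguments: {"type":"object","properties":{"angular":{"type":"array","items":{"type":"array","items":{"type":"number","minimum":-1,"maximum":1}}},"dp":{"type":"array","items":{"type":"array","items":{"type":"number","minimum":-1,"maximum":1}}},"claw":{"type":"array","items":{"type":"number"}},"newtons":{"type":"number"}},"required":["angular","dp","claw"]}

```bash
mkdir -p pics; cat > h.py <<'E'
import numpy as np,cv2
from workcell import arm,snapshot,calibration
def shot(n,f):
    s=arm.get_state();p,d=snapshot(n);np.savez(f'pics/{f}.npz',p=p,d=d,R=s['tcp_rot'],t=s['ee_pos']);cv2.imwrite(f'pics/{f}.png',p[:,:,::-1]);return p,d,s
def world(n,f):
    z=np.load(f'pics/{f}.npz');d=z['d'];c=calibration(n);fl=210/np.tan(np.radians(c['fovy'])/2)
    v,u=np.mgrid[:420,:560];P=np.stack([(u-c['cx'])/fl*d,(v-c['cy'])/fl*d,d],-1)
    if n=='wrist':
        H=np.array(c['hand_eye']);P=P@H[:3,:3].T+H[:3,3];P=P@z['R'].T+z['t']
    else: P=(P-np.array(c['t']))@np.array(c['R'])
    P[d==0]=np.nan
    return z['p'],P
E
python3 - <<'E'
from h import *
s=arm.get_state();print(s)
for n in('top','scene'):shot(n,n+'0');c=calibration(n);print(c)
print(calibration('wrist'))
a=np.hstack([cv2.imread('pics/top0.png'),cv2.imread('pics/scene0.png')])
cv2.imwrite('pics/a.png',cv2.imread('pics/top0.png'))
E
```

```text
{'time': 0.0, 'joint_pos': array([-1.28201972e+00,  5.33517348e-02,  1.61430136e+00,  2.42344714e-05,
        1.47600272e+00, -1.18992264e-01]), 'qd': array([ 0.00087993, -0.00050715, -0.00085273, -0.00133829,  0.00188287,
        0.00088457]), 'joint_efforts': array([ 2.06335259e-03, -3.93681479e+01, -3.70173812e+01, -1.27292139e-05,
        7.01893194e-03,  2.03464850e-06]), 'ee_pos': array([ 0.2476828 , -0.57314567,  0.23006181]), 'tcp_rot': array([[ 9.18008882e-01,  3.96559421e-01, -5.64416986e-04],
       [ 3.96559731e-01, -9.18006776e-01,  1.98459308e-03],
       [ 2.68870465e-04, -2.04569912e-03, -9.99997871e-01]]), 'contact_force': array([ 0.45182336, -0.13580792,  0.32693216]), 'moment': array([-0.02571196,  0.00930023, -0.04556567]), 'width': 0.08551984293640277}
{'fovy': 51.5718236868814, 'cx': 277.2141752643206, 'cy': 212.42495247164393, 'R': array([[-0.02296264, -0.99956518, -0.01849805],
       [-0.98692255,  0.02561738, -0.15914657],
       [ 0.15955125,  0.01460172, -0.98708165]]), 't': array([0.08635713, 0.55845256, 0.96040696])}
{'fovy': 43.58525579616176, 'cx': 284.4510624764386, 'cy': 212.6280483208987, 'R': array([[-0.26867318,  0.96309401, -0.01626789],
       [ 0.79093562,  0.21094418, -0.57438959],
       [-0.54975956, -0.16718993, -0.8184204 ]]), 't': array([ 0.08061728, -0.3556421 ,  1.69998708])}
{'fovy': 70.48236934894113, 'cx': 279.4217564145544, 'cy': 213.44934249951015, 'hand_eye': array([[-8.97858889e-04, -9.53931085e-01, -3.00024465e-01,
         7.77477412e-02],
       [ 9.99999138e-01, -5.69035447e-04, -1.18336188e-03,
        -5.41912032e-04],
       [ 9.58121124e-04, -3.00025269e-01,  9.53930773e-01,
        -1.42702815e-01],
       [ 0.00000000e+00,  0.00000000e+00,  0.00000000e+00,
         1.00000000e+00]])}
```

View pics/top0.png

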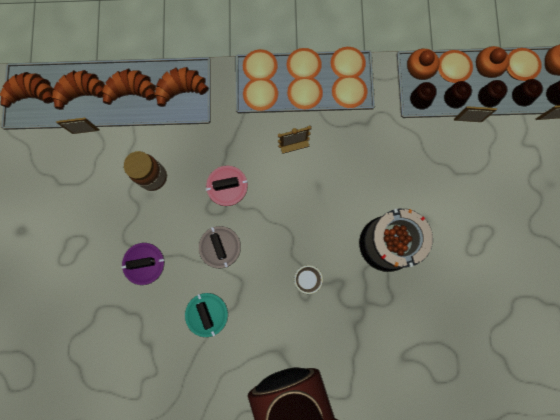

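View pics/scene0.png

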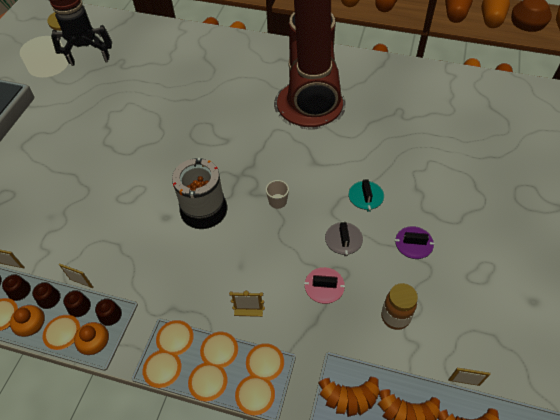

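Top view: grey lid at (219,247) with its fin nearly vertical in the image, grinder mouth at (403,237), cup (308,280), card (294,140), jar (146,170). The other three lids are decoys.

```bash
cat > m1.py <<'E'
from h import *
p,P=world('top','top0')
def blob(u,v,r,zlo,zhi,dark=None):
    m=np.zeros(p.shape[:2],bool);m[v-r:v+r,u-r:u+r]=1
    m&=(P[...,2]>zlo)&(P[...,2]<zhi)
    if dark: m&=p.max(-1)<dark
    q=P[m];c=q.mean(0);mid=(np.nanmin(q,0)+np.nanmax(q,0))/2
    w,V=np.linalg.eigh(np.cov(q[:,:2].T));return m.sum(),c.round(4),mid.round(4),np.degrees(np.arctan2(V[1,1],V[0,1])).round(1),np.sqrt(w).round(4)
print('lid',blob(219,247,28,.010,.03));print('fin',blob(219,247,28,.035,.06))
print('finlook',blob(226,184,26,.035,.06))
print('mouth',blob(403,237,40,.140,.16));print('cup',blob(308,280,22,.04,.07))
print('card',blob(294,140,22,.03,.12));print('jar',blob(146,170,30,.03,.13))
E
python3 m1.py
```

```text
lid (np.int64(1164), array([0.4861, 0.2102, 0.0183]), array([0.4876, 0.2111, 0.0201]), np.float64(110.9), array([0.026 , 0.0271]))
fin (np.int64(220), array([0.4861, 0.2105, 0.048 ]), array([0.4862, 0.2115, 0.0438]), np.float64(-159.5), array([0.0054, 0.0173]))
finlook (np.int64(222), array([0.6333, 0.1928, 0.0477]), array([0.6344, 0.1938, 0.0452]), np.float64(99.4), array([0.0056, 0.0174]))
mouth (np.int64(1503), array([ 0.485 , -0.1833,  0.1493]), array([ 0.4858, -0.1844,  0.1481]), np.float64(106.8), array([0.0356, 0.0374]))
cup (np.int64(224), array([0.4062, 0.0053, 0.0543]), array([0.4065, 0.0062, 0.0509]), np.float64(158.9), array([0.02  , 0.0206]))
card (np.int64(344), array([0.7379, 0.0289, 0.0684]), array([0.7392, 0.0286, 0.0638]), np.float64(103.4), array([0.0021, 0.0218]))
jar (np.int64(1111), array([0.6571, 0.3687, 0.0963]), array([0.6623, 0.3742, 0.0742]), np.float64(70.3), array([0.0181, 0.0182]))
```

```bash
cat >> h.py <<'E'
from scipy.spatial.transform import Rotation as Ro
def go(p,yaw,cur=None):
    """args for a tool-down target with tool x at yaw deg"""
    s=arm.get_state();R=s['tcp_rot'];a=np.radians(yaw)
    T=np.array([[np.cos(a),np.sin(a),0],[np.sin(a),-np.cos(a),0],[0,0,-1]])
    d=R.T@(np.array(p)-s['ee_pos']);w=Ro.from_matrix(R.T@T).as_rotvec()
    print('pos',s['ee_pos'].round(4),'yaw',np.degrees(np.arctan2(R[1,0],R[0,0])).round(2),'F',s['contact_force'].round(1),'w',s['width'])
    print('dp',(d/.6).round(4),'ang',(w/np.pi).round(4),'rows',np.linalg.norm(d)/.0625,np.degrees(np.linalg.norm(w))/10.7)
E
python3 -c "
from h import *
go([.485,-.184,.255],23.4)"
```

```text
pos [ 0.2477 -0.5732  0.2301] yaw 23.36 F [-0.1  0.4 -0.2] w 0.08516822506033253
dp [ 0.6203 -0.4387 -0.0405] ang [-0.0006 -0.0001 -0.0002] rows 7.304049613030724 0.010796091303184723
```

>>> {"op": "play_rows", "data": {"dp": [[0.62, -0.4387, -0.0405], [0.62, -0.4387, -0.0405], [0.62, -0.4387, -0.0405], [0.62, -0.4387, -0.0405], [0.62, -0.4387, -0.0405], [0.62, -0.4387, -0.0405], [0.62, -0.4387, -0.0405], [0.62, -0.4387, -0.0405]], "angular": [[0, 0, 0], [0, 0, 0], [0, 0, 0], [0, 0, 0], [0, 0, 0], [0, 0, 0], [0, 0, 0], [0, 0, 0]], "claw": [1, 1, 1, 1, 1, 1, 1, 1]}}

```text
time: 1.1
ee_pos: [0.4859, -0.1818, 0.2555]
tcp_rot: [[0.916, 0.4, -0.0], [0.4, -0.916, 0.0], [0.0, -0.0, -1.0]]
contact_force: [0.4, -0.6, 0.5]
width: 0.0857
```

>>> {"op": "play_rows", "data": {"dp": [[0, 0, 0], [0, 0, 0], [0, 0, 0]], "angular": [[0, 0, 0], [0, 0, 0], [0, 0, 0]], "claw": [1, 1, 1]}}

```text
time: 1.48
ee_pos: [0.4843, -0.1859, 0.2554]
tcp_rot: [[0.919, 0.394, -0.001], [0.394, -0.919, -0.0], [-0.001, -0.0, -1.0]]
contact_force: [0.1, 0.4, 0.4]
width: 0.0855
```

```bash
python3 -c "
from h import *
shot('wrist','w1');go([.486,.2105,.255],20.5)"
```

```text
pos [ 0.4844 -0.1858  0.2554] yaw 23.23 F [-0.1  0.1 -0.5] w 0.08559119382248297
dp [ 0.2631 -0.6059  0.0007] ang [-0.      0.0001  0.0152] rows 6.340960623291259 0.25559350849532225
```

View pics/w1.png

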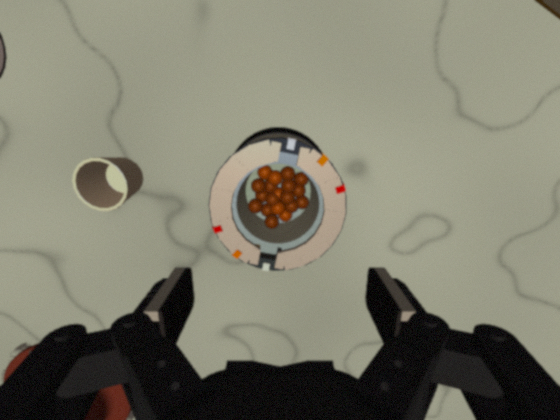

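Wrist view: collar centred near (278,206); white marks (291,145)/(266,267), orange (322,160)/(237,254), red (340,189)/(218,229).

```bash
cat > m2.py <<'E'
from h import *
p,P=world('wrist','w1');p=p.astype(int);r,g,b=p[...,0],p[...,1],p[...,2]
Z=P[...,2];ok=(Z>.14)&(Z<.16)
ok[:120]=0;ok[285:]=0;ok[:,:195]=0;ok[:,360:]=0
o=np.c_[P[ok]];
# outer rim circle
h=cv2.convexHull(o[:,:2].astype(np.float32))[:,0].astype(float)
from scipy.optimize import least_squares
f=least_squares(lambda x:np.hypot(h[:,0]-x[0],h[:,1]-x[1])-x[2],[.485,-.184,.06],loss='soft_l1',f_scale=.001).x
print('circle',f.round(4),'z',np.median(o[:,2]))
def pts(m,name):
    n,l,st,c=cv2.connectedComponentsWithStats((m&ok).astype(np.uint8))
    k=[i for i in range(1,n) if st[i,4]>=15];C=[P[l==i].mean(0) for i in k]
    for i,q in zip(k,C):print(name,st[i,4],c[i].round(0),q.round(4))
    if len(C)==2:
        d=C[0]-C[1];print(' mid',((C[0]+C[1])/2).round(4),'ang',np.degrees(np.arctan2(d[1],d[0])).round(2),'len',np.linalg.norm(d).round(4))
pts((b>190)&(r>190)&(g>190),'white');pts((r>180)&(g>90)&(g<170)&(b<90),'orange');pts((r>170)&(g<70)&(b<90),'red')
E
python3 m2.py
```

```text
circle [ 0.4866 -0.1821  0.0603] z 0.14957899108803385
orange 65 [322. 160.] [ 0.5403 -0.1996  0.1509]
orange 38 [237. 254.] [ 0.4329 -0.1646  0.1508]
 mid [ 0.4866 -0.1821  0.1509] ang -18.05 len 0.113
red 48 [340. 189.] [ 0.5244 -0.224   0.1508]
red 37 [217. 229.] [ 0.4489 -0.14    0.151 ]
 mid [ 0.4866 -0.182   0.1509] ang -48.05 len 0.1129
```

>>> {"op": "play_rows", "data": {"dp": [[0.22, -0.59, 0], [0.22, -0.59, 0], [0.22, -0.59, 0], [0.22, -0.59, 0], [0.22, -0.59, 0], [0.22, -0.59, 0], [0.22, -0.59, 0], [0.22, -0.59, 0]], "angular": [[0, 0, 0], [0, 0, 0], [0, 0, 0.015], [0, 0, 0.015], [0, 0, 0.015], [0, 0, 0.015], [0, 0, 0.015], [0, 0, 0.015]], "claw": [1, 1, 1, 1, 1, 1, 1, 1]}}

```text
time: 2.52
ee_pos: [0.4659, 0.1922, 0.2555]
tcp_rot: [[0.936, 0.353, -0.0], [0.353, -0.936, -0.001], [-0.0, 0.001, -1.0]]
contact_force: [-0.5, 0.2, -0.2]
width: 0.0855
```

>>> {"op": "play_rows", "data": {"dp": [[0, 0, 0], [0, 0, 0], [0, 0, 0]], "angular": [[0, 0, 0], [0, 0, 0], [0, 0, 0]], "claw": [1, 1, 1]}}

```text
time: 2.9
ee_pos: [0.466, 0.1919, 0.2557]
tcp_rot: [[0.936, 0.351, 0.0], [0.351, -0.936, 0.0], [0.0, 0.0, -1.0]]
contact_force: [0.6, -0.7, -1.1]
width: 0.0853
```

```bash
python3 - <<'E'
from h import *
_,_,s=shot('wrist','w2')
for i in range(3): s=arm.get_state();print(s['time'],s['ee_pos'])
p,P=world('wrist','w2');Z=P[...,2]
c0=np.array([.486,.2105]);D=np.hypot(P[...,0]-c0[0],P[...,1]-c0[1])
m=(D<.045)&(Z>.035)&(Z<.06)
q=P[m];w,V=np.linalg.eigh(np.cov(q[:,:2].T));print('fin',m.sum(),q.mean(0),np.median(q[:,2]),np.degrees(np.arctan2(V[1,1],V[0,1])),np.sqrt(w))
m=(D<.065)&(Z>.009)&(Z<.025);h=cv2.convexHull(P[m][:,:2].astype(np.float32))[:,0].astype(float)
from scipy.optimize import least_squares
print('flange',least_squares(lambda x:np.hypot(h[:,0]-x[0],h[:,1]-x[1])-x[2],[.485,.21,.05],loss='soft_l1',f_scale=.001).x)
top=(D<.045)&(Z>.046)&(Z<.06);print(cv2.minAreaRect((P[top][:,:2]*1000).astype(np.float32)))
E
```

```text
2.95 [0.46595686 0.19208399 0.25565549]
2.95 [0.46595686 0.19208399 0.25565549]
2.95 [0.46595686 0.19208399 0.25565549]
fin 808 [0.4885283  0.21496029 0.04902438] 0.04917578565597858 -159.95418211747614 [0.00530189 0.01710943]
flange [0.487426   0.2146776  0.04958808]
((487.4375915527344, 214.71836853027344), (59.98005294799805, 18.00589370727539), 19.875019073486328)
```

View pics/w2.png

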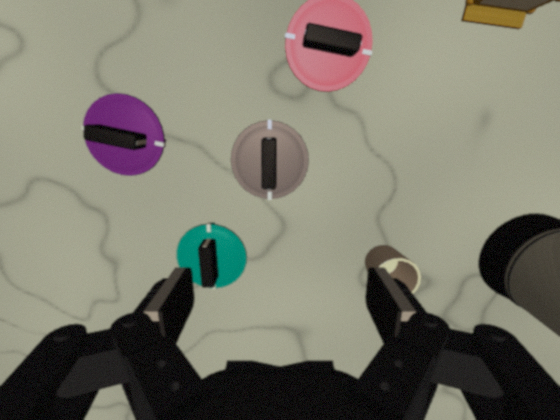

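Wrist view: the grey lid with its black fin is at (269,160), clear of the decoys. Mouth measures (0.4866, -0.1821) with slot yaw 12°; lid (0.4874, 0.2147), yaw 19.9°. Now I'll go above the lid.

```bash
python3 -c "
from h import *
go([.4874,.2147,.10],19.9)"
```

```text
pos [0.466  0.1921 0.2557] yaw 20.59 F [-0.7  1.  -0.4] w 0.08529756004302912
dp [ 0.0467 -0.0227  0.2594] ang [ 0.     -0.      0.0038] rows 2.5399174978551216 0.06420596090789897
```

>>> {"op": "play_rows", "data": {"dp": [[0.047, -0.0227, 0.1], [0.047, -0.0227, 0.2], [0.047, -0.0227, 0.2594], [0.047, -0.0227, 0.2594], [0.047, -0.0227, 0.2594], [0.047, -0.0227, 0.2594]], "angular": [[0, 0, 0.0038], [0, 0, 0.0038], [0, 0, 0.0038], [0, 0, 0.0038], [0, 0, 0.0038], [0, 0, 0.0038]], "claw": [1, 1, 1, 1, 1, 1]}}

```text
time: 3.7
ee_pos: [0.4893, 0.2159, 0.103]
tcp_rot: [[0.94, 0.342, 0.005], [0.342, -0.94, 0.001], [0.005, 0.0, -1.0]]
contact_force: [-0.1, 0.0, 0.1]
width: 0.0855
```

```bash
python3 - <<'E'
from h import *
shot('wrist','w3')
p,P=world('wrist','w3');Z=P[...,2]
D=np.hypot(P[...,0]-.4874,P[...,1]-.2147)
top=(D<.04)&(Z>.044)&(Z<.056);print(cv2.minAreaRect((P[top][:,:2]*1000).astype(np.float32)),np.median(Z[top]))
go([.4874,.2147,.023],19.9)
E
```

```text
((487.08123779296875, 214.54710388183594), (61.4401741027832, 17.889907836914062), 19.4290828704834) 0.049247099464543566
pos [0.4891 0.2159 0.1027] yaw 19.98 F [-0.3  0.5  0.4] w 0.08528988741997995
dp [-0.0039  0.0009  0.1329] ang [ 0.0001 -0.0015  0.0004] rows 1.2761604486791973 0.026058943664944482
```

View pics/w3.png

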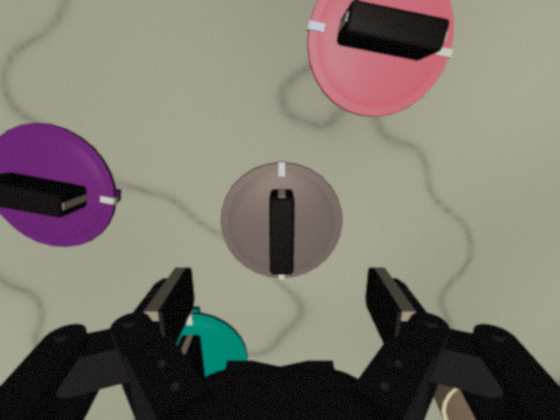

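Lid fin centred at (281,235) between the fingers; descending and gripping.

>>> {"op": "play_rows", "data": {"dp": [[-0.004, 0.001, 0.05], [-0.004, 0.001, 0.1], [-0.004, 0.001, 0.132], [-0.004, 0.001, 0.132], [-0.004, 0.001, 0.132], [-0.004, 0.001, 0.132], [-0.004, 0.001, 0.132], [-0.004, 0.001, 0.132]], "angular": [[0, 0, 0], [0, 0, 0], [0, 0, 0], [0, 0, 0], [0, 0, 0], [0, 0, 0], [0, 0, 0], [0, 0, 0]], "claw": [1, 1, 1, 1, 0.6, 0, 0, 0], "newtons": 60}}

```text
time: 4.75
ee_pos: [0.486, 0.2143, 0.0217]
tcp_rot: [[0.94, 0.342, 0.002], [0.342, -0.94, 0.0], [0.002, 0.0, -1.0]]
contact_force: [-0.3, -1.2, -0.5]
width: 0.017
```

>>> {"op": "play_rows", "data": {"dp": [[0, 0, 0], [0, 0, 0], [0, 0, 0], [0, 0, 0]], "angular": [[0, 0, 0], [0, 0, 0], [0, 0, 0], [0, 0, 0]], "claw": [0, 0, 0, 0]}}

```text
time: 5.25
ee_pos: [0.486, 0.2143, 0.0215]
tcp_rot: [[0.94, 0.342, 0.001], [0.342, -0.94, 0.0], [0.001, 0.0, -1.0]]
contact_force: [0.1, 0.1, 5.0]
width: 0.0174
```

```bash
python3 -c "
from h import *
go([.4874,.2147,.25],19.9)"
```

```text
pos [0.486  0.2143 0.0215] yaw 19.98 F [0.1 0.1 5. ] w 0.017406707100267097
dp [ 3.000e-03  2.000e-04 -3.808e-01] ang [ 0.     -0.0004  0.0005] rows 3.6553825703739036 0.010692106574638005
```

>>> {"op": "play_rows", "data": {"dp": [[0, 0, -0.03], [0, 0, -0.13], [0, 0, -0.23], [0, 0, -0.33], [0, 0, -0.38], [0, 0, -0.38], [0, 0, -0.38]], "angular": [[0, 0, 0], [0, 0, 0], [0, 0, 0], [0, 0, 0], [0, 0, 0], [0, 0, 0], [0, 0, 0]], "claw": [0, 0, 0, 0, 0, 0, 0]}}

```text
time: 6.12
ee_pos: [0.4842, 0.2137, 0.2466]
tcp_rot: [[0.94, 0.342, -0.003], [0.342, -0.94, -0.001], [-0.003, -0.0, -1.0]]
contact_force: [0.6, -0.7, -1.2]
width: 0.0172
```

```bash
python3 - <<'E'
from h import *
shot('wrist','w4')
z=np.load('pics/w4.npz');p,P=world('wrist','w4');Q=(P-z['t'])@z['R'] # tool coords
p=p.astype(int);z0=.0
m=(abs(Q[...,0])<.06)&(abs(Q[...,1])<.06)&(Q[...,2]>-.01)&(Q[...,2]<.015)
print('flange',m.sum(),np.nanmin(Q[m],0),np.nanmax(Q[m],0))
h=cv2.convexHull(Q[m][:,:2].astype(np.float32))[:,0].astype(float)
from scipy.optimize import least_squares
print(least_squares(lambda x:np.hypot(h[:,0]-x[0],h[:,1]-x[1])-.05,[0,0],loss='soft_l1',f_scale=.001).x)
w=m&(p.min(-1)>150);print('white',w.sum(),Q[w].mean(0) if w.any() else 0)
go([.4853,-.1824,.24],12)
E
```

```text
flange 14029 [-0.04642112 -0.0502454  -0.00999849] [0.05233623 0.04876095 0.00859445]
[ 0.0014952  -0.00077851]
white 281 [ 0.04636422 -0.00072953  0.00312525]
pos [0.4839 0.2137 0.2458] yaw 19.98 F [-0.3  0.3 -2.7] w 0.016739000031561327
dp [-0.2233  0.6212  0.0105] ang [-0.      0.0015  0.0443] rows 6.337671497313649 0.7460245589280752
```

View pics/w4.png

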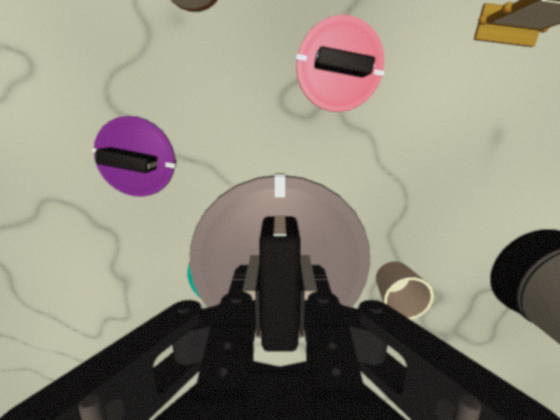

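Held lid visible at (280,255), straight, its pointer at (280,185), offset in tool (+1.5, -0.8) mm. Moving above the mouth.

>>> {"op": "play_rows", "data": {"dp": [[-0.2238, 0.6225, 0.03], [-0.2238, 0.6225, 0.03], [-0.2238, 0.6225, 0.03], [-0.2238, 0.6225, 0.03], [-0.2238, 0.6225, 0.03], [-0.2238, 0.6225, 0.03], [-0.2238, 0.6225, 0.03], [-0.2238, 0.6225, 0.06]], "angular": [[0, 0, 0], [0, 0, 0.0443], [0, 0, 0.0443], [0, 0, 0.0443], [0, 0, 0.0443], [0, 0, 0.0443], [0, 0, 0.0443], [0, 0, 0.0443]], "claw": [0, 0, 0, 0, 0, 0, 0, 0]}}

```text
time: 7.18
ee_pos: [0.4863, -0.1842, 0.2111]
tcp_rot: [[0.979, 0.205, -0.001], [0.205, -0.979, 0.001], [-0.001, -0.001, -1.0]]
contact_force: [-1.3, -0.0, -0.8]
width: 0.0172
```

>>> {"op": "play_rows", "data": {"dp": [[0, 0, 0], [0, 0, 0], [0, 0, 0], [0, 0, 0]], "angular": [[0, 0, 0], [0, 0, 0], [0, 0, 0], [0, 0, 0]], "claw": [0, 0, 0, 0]}}

```text
time: 7.68
ee_pos: [0.4871, -0.1824, 0.2134]
tcp_rot: [[0.978, 0.209, 0.001], [0.209, -0.978, -0.001], [0.001, 0.001, -1.0]]
contact_force: [-0.1, 1.0, -1.3]
width: 0.0168
```

```bash
python3 - <<'E'
from h import *
shot('wrist','w5')
go([.4853,-.1832,.178],12)
print(arm.get_state()['joint_pos'])
E
```

```text
pos [ 0.487  -0.1825  0.2133] yaw 12.05 F [-0.  -0.1 -0.7] w 0.017221878160234006
dp [-0.0031  0.0004  0.0589] ang [ 0.0002 -0.0002  0.0003] rows 0.5657586493463396 0.0067903239197547455
[-5.01780710e-01 -1.90417048e-01  1.87424509e+00  9.67356234e-06
  1.45680468e+00  8.58746456e-01]
```

View pics/w5.png

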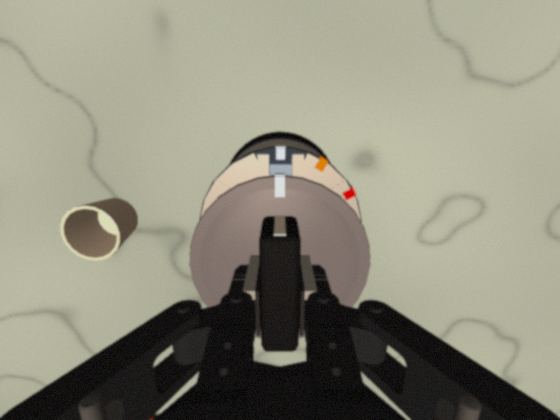

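Lid pointer (280,186) lines up with the white mark (281,153); lowering.

>>> {"op": "play_rows", "data": {"dp": [[-0.003, 0.0004, 0.03], [-0.003, 0.0004, 0.055], [-0.003, 0.0004, 0.055], [-0.003, 0.0004, 0.055], [-0.003, 0.0004, 0.055]], "angular": [[0, 0, 0], [0, 0, 0], [0, 0, 0], [0, 0, 0], [0, 0, 0]], "claw": [0, 0, 0, 0, 0]}}

```text
time: 8.35
ee_pos: [0.4854, -0.1837, 0.1804]
tcp_rot: [[0.978, 0.208, 0.001], [0.208, -0.978, -0.001], [0.001, 0.001, -1.0]]
contact_force: [-0.1, 0.3, -1.2]
width: 0.017
```

```bash
cat > m5.py <<'E'
from h import *
import sys
n=sys.argv[1];shot('wrist',n)
z=np.load(f'pics/{n}.npz');p,P=world('wrist',n);Q=(P-z['t'])@z['R'];p=p.astype(int)
w=(abs(Q[...,0])<.09)&(abs(Q[...,1])<.05)&(p.min(-1)>150)&(p.max(-1)-p.min(-1)<40)&(Q[...,2]<.05)
w[:,:240]=0;w[:,330:]=0;w[:110]=0;w[215:]=0
k,l,st,c=cv2.connectedComponentsWithStats(w.astype(np.uint8))
for i in range(1,k):
    if st[i,4]>20:print('white',st[i,4],c[i].round(1),'tool',Q[l==i].mean(0).round(4))
go([.4853,-.1832,.159],12)
E
python3 m5.py w6
```

```text
white 169 [278.8 155.4] tool [ 0.0582 -0.0012  0.03  ]
white 217 [252.7 163.1] tool [ 0.0537 -0.0164  0.0305]
white 386 [280.1 181.6] tool [ 0.0465 -0.0005  0.014 ]
pos [ 0.4854 -0.1837  0.1805] yaw 12.0 F [ 0.1  0.2 -1.4] w 0.017057302200909303
dp [ 0.     -0.0008  0.0358] ang [ 0.0003 -0.0003  0.    ] rows 0.3436948890319406 0.006610817259783223
```

>>> {"op": "play_rows", "data": {"dp": [[0, -0.0008, 0.008], [0, -0.0008, 0.014], [0, -0.0008, 0.02], [0, -0.0008, 0.025], [0, -0.0008, 0.03], [0, -0.0008, 0.03]], "angular": [[0, 0, 0], [0, 0, 0], [0, 0, 0], [0, 0, 0], [0, 0, 0], [0, 0, 0]], "claw": [0, 0, 0, 0, 0, 0]}}

```text
time: 9.15
ee_pos: [0.4847, -0.1829, 0.1614]
tcp_rot: [[0.978, 0.208, -0.001], [0.208, -0.978, 0.0], [-0.001, -0.0, -1.0]]
contact_force: [0.7, -0.2, -0.9]
width: 0.017
```

```bash
python3 -c "
from h import *
go([.4853,-.1832,.159],12);print(arm.get_state()['moment'])"
```

```text
pos [ 0.4847 -0.1829  0.1614] yaw 12.01 F [ 0.7 -0.2 -0.9] w 0.017000179265850214
dp [0.0009 0.0007 0.0039] ang [-0.0001  0.0002  0.    ] rows 0.039349692696928756 0.0036838693388372623
[ 0.04130663 -0.02913433  0.03866282]
```

Entering freely (the skirt is in). Pressing the last 2–3 mm.

>>> {"op": "play_rows", "data": {"dp": [[0, 0, 0.003], [0, 0, 0.005], [0, 0, 0.006], [0, 0, 0.006], [0, 0, 0.006]], "angular": [[0, 0, 0], [0, 0, 0], [0, 0, 0], [0, 0, 0], [0, 0, 0]], "claw": [0, 0, 0, 0, 0]}}

```text
time: 9.78
ee_pos: [0.4851, -0.1831, 0.159]
tcp_rot: [[0.978, 0.208, 0.0], [0.208, -0.978, -0.0], [0.0, 0.0, -1.0]]
contact_force: [-3.3, 1.3, 4.7]
width: 0.0172
```

```bash
python3 - <<'E'
from h import *
shot('wrist','w7');go([.4853,-.1832,.159],12);print(arm.get_state()['moment'])
p,P=world('wrist','w7');Z=P[...,2]
h=Z[(np.hypot(P[...,0]-.4866,P[...,1]+.1821)<.049)&(np.hypot(P[...,0]-.4866,P[...,1]+.1821)>.04)&(Z>.12)&(Z<.19)];print('flange z',np.percentile(h,[10,50,90]))
D=np.hypot(P[...,0]-.4866,P[...,1]+.1821);h=Z[(D>.053)&(D<.058)&(Z>.12)&(Z<.19)];print('collar z',np.percentile(h,[10,50,90]))
E
```

```text
pos [ 0.4851 -0.1831  0.159 ] yaw 12.01 F [-3.2  1.8  5.3] w 0.017311611055258254
dp [0.0003 0.0003 0.    ] ang [ 0.0001 -0.0001  0.    ] rows 0.0038275871020237396 0.00310224740276296
[0.26159157 0.43549211 0.01080071]
flange z [0.15429397 0.15513098 0.15600967]
collar z [0.14871869 0.14965539 0.15067186]
```

Seated: the flange is 5.3 mm above the collar (its 5 mm thickness) with about 5 N contact. Twisting clockwise with a firmer grip.

>>> {"op": "play_rows", "data": {"dp": [[0, 0, 0], [0, 0, 0], [0, -0.0002, 0], [0, -0.0004, 0], [-0.0001, -0.0006, 0], [-0.0001, -0.0008, 0], [-0.0002, -0.001, 0], [-0.0002, -0.0011, 0]], "angular": [[0, 0, 0], [0, 0, 0], [0, 0, 0.022], [0, 0, 0.044], [0, 0, 0.066], [0, 0, 0.088], [0, 0, 0.11], [0, 0, 0.13]], "claw": [0, 0, 0, 0, 0, 0, 0, 0], "newtons": 100}}

```text
time: 10.82
ee_pos: [0.4857, -0.183, 0.1591]
tcp_rot: [[0.98, -0.199, 0.003], [-0.199, -0.98, -0.002], [0.003, 0.001, -1.0]]
contact_force: [0.7, -0.5, 4.0]
width: 0.0166
```

>>> {"op": "play_rows", "data": {"dp": [[0, 0, 0], [0, -0.0002, 0], [0, -0.0003, 0], [0, -0.0003, 0], [0, -0.0003, 0]], "angular": [[0, 0, 0.012], [0, 0, 0.024], [0, 0, 0.036], [0, 0, 0.036], [0, 0, 0.036]], "claw": [0, 0, 0, 0, 0]}}

```text
time: 11.45
ee_pos: [0.4857, -0.183, 0.1591]
tcp_rot: [[0.952, -0.306, 0.003], [-0.306, -0.952, -0.002], [0.003, 0.001, -1.0]]
contact_force: [2.7, -2.4, 5.3]
width: 0.0164
```

```bash
cat > m8.py <<'E'
from h import *
import sys
n=sys.argv[1];shot('wrist',n);go([.4853,-.1832,.159],-18);print(arm.get_state()['moment'])
p,P=world('wrist',n);Z=P[...,2];p=p.astype(int);D=np.hypot(P[...,0]-.4866,P[...,1]+.1821)
h=cv2.convexHull(P[(Z>.1525)&(Z<.158)&(D<.052)&(D>.03)][:,:2].astype(np.float32))[:,0].astype(float)
from scipy.optimize import least_squares
print('flange c',least_squares(lambda x:np.hypot(h[:,0]-x[0],h[:,1]-x[1])-.05,[.4866,-.1821],loss='soft_l1',f_scale=.001).x)
for a,b in((.04,.049),(.053,.058)):
    q=Z[(D>a)&(D<b)&(Z>.12)&(Z<.19)];print('z',np.median(q))
r,g,b=p[...,0],p[...,1],p[...,2]
for nm,m in(('ptr',(p.min(-1)>150)&(D<.051)&(D>.03)&(Z>.15)),('white',(p.min(-1)>150)&(D>.052)&(D<.06)&(r-b<25)),('orange',(r>180)&(g>90)&(g<170)&(b<90)&(D<.062)&(D>.05)),('red',(r>170)&(g<70)&(b<90)&(D<.062)&(D>.05))):
    k,l,st,c=cv2.connectedComponentsWithStats(m.astype(np.uint8))
    for i in range(1,k):
        if st[i,4]>15:q=P[l==i].mean(0);print(nm,st[i,4],c[i].round(0),np.degrees(np.arctan2(q[1]+.1821,q[0]-.4866)).round(1))
E
python3 m8.py w8
```

```text
pos [ 0.4857 -0.183   0.1591] yaw -17.85 F [ 3.  -2.6  5.5] w 0.016358477633796994
dp [-0.0005  0.0005  0.0002] ang [ 0.0004 -0.0011  0.0008] rows 0.007079447392991166 0.023534949911740242
[-0.52538781 -0.36137348  0.18108886]
flange c [ 0.48687407 -0.18210351]
z 0.15525219584103223
z 0.1497046583491814
ptr 284 [279. 185.] -17.9
white 184 [225. 177.] 12.0
orange 181 [280. 161.] -18.2
red 156 [335. 176.] -48.1
```

View pics/w8.png

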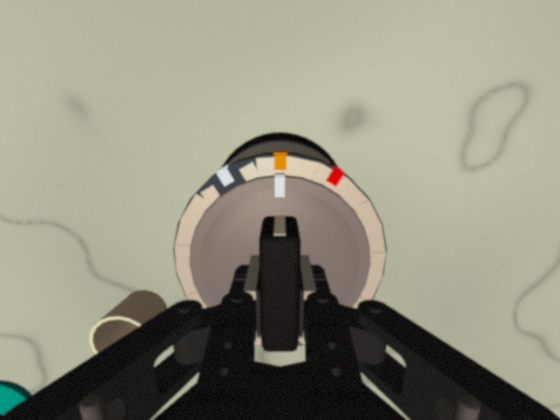

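The pointer (279,185) stands at the orange mark (280,161), -17.9° against -18.2°. The lid is down and centred, with a 0.18 N m spring moment. I'll hold briefly, then hand in.

>>> {"op": "play_rows", "data": {"dp": [[0, 0, 0], [0, 0, 0], [0, 0, 0], [0, 0, 0]], "angular": [[0, 0, 0], [0, 0, 0], [0, 0, 0], [0, 0, 0]], "claw": [0, 0, 0, 0]}}

```text
time: 12.0
ee_pos: [0.4856, -0.183, 0.1591]
tcp_rot: [[0.952, -0.307, 0.003], [-0.307, -0.952, -0.002], [0.003, 0.001, -1.0]]
contact_force: [3.3, -3.2, 4.8]
width: 0.0162
```

```bash
python3 m8.py w9; python3 -c "
from workcell import arm
print(arm.close_job())"
```

```text
pos [ 0.4857 -0.183   0.1591] yaw -17.86 F [ 3.3 -2.7  5.7] w 0.016699265901866676
dp [-0.0005  0.0006  0.0002] ang [ 0.0003 -0.0011  0.0008] rows 0.007487577473432732 0.023026729264335404
[-0.61802632 -0.43665804  0.21520241]
flange c [ 0.48671442 -0.18220555]
z 0.15524371216356134
z 0.14969541122864324
ptr 284 [279. 185.] -17.9
ptr 19 [252. 177.] -1.8
white 185 [225. 176.] 11.9
orange 173 [280. 161.] -18.2
red 158 [335. 175.] -48.1
the job is handed in; nothing more can be done
None
```

I picked up the grey lid by its black grip and lowered it into the mouth with its pointers at the white marks. I then twisted it clockwise to the orange pulse marks and handed the job in at about 12 s with the lid still gripped at 100 N. No verdict came back.

- **Twist:** the pointer stood at -17.9° against -18.2° for the orange mark, so 29.8° from the white mark and far short of red.
- **Seating:** the flange was about 5.5 mm above the collar against its 5 mm thickness, so fully down. It was within about 0.2 mm of the mouth centre, with about 5 N of contact force.
- **Holding still:** the readings did not change over the last 0.5 s, and the spring moment was about 0.2 N m, as expected at orange.
- **Disagreement:** the top and wrist cameras disagreed by up to 4 mm on the lid's position. I used the wrist camera, and the lid went in freely.
- **Not checked:** I did not measure the jar, cup and card again at the end; the arm's path stayed clear of all three.

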